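# Make up the parts for two clog repairs

### The arm

A 6-joint arm with a two-finger parallel gripper is mounted at the origin on the work surface. World frame = base frame: x ahead of the robot, y to its left, z up, the work surface at z = 0. Lengths are in m, angles in rad, forces in N, time in s.
With the tool pointing down it reaches from about 0.275 to 0.75 m from the base axis. Payload 10.2 kg.
Tool frame: the origin (TCP) lies midway between the tips of the shut fingers; the grasp point (between the pads) lies 19 mm behind it (env.hold_point_z is the distance from the TCP to the grasp point, in m); x points along the fingers, z is the direction in which the jaws open and shut, and the axes are right-handed (so a half turn about x gives the same grasp; the last joint's range is limited). The gripper opens to 85 mm and grips with 20 to 120 N. Pads are 22 mm wide; open, the fingers measure 114 mm over their backs; the gripper's body (76 mm by 85 mm) begins 54 mm behind the grasp point. The pads swing forward as they close: fully open they stand 13 mm farther back than shut.
Start: joints at [0.897, 0.313, 1.498, -0, 1.331, -0.223], TCP at [0.229, 0.473, 0.231] pointing down, gripper open.
Joint ranges: [-2.94, 2.94], [-0.97, 2.17], [0.19, 2.56], [-1.23, 4.37], [0.02, 3.11], [-2.88, 2.88]. Speed limits (rad/s): [2.39, 2.39, 3.01, 3.14, 3.14, 3.14].

### API

Orientations are given as a unit quaternion [x, y, z, w].
In Python, from bench import env, kinematics, monitor, eyes, job gives the robot as it stands. The module is installed in compiled form; this text tells all that it offers. Calls block until the motion is done:
- env.reach(position, orientation): joint-space move of the TCP to a pose.
- env.movel(position, velocity=0.15, frame=None, guard=None): straight line of the TCP; frame=None keeps the orientation; velocity is the mean speed in m/s. With guard (N) it stops when the force on the tool has changed by that much, and returns True; else False.
- env.set_joints(angles): joint-space move.
- env.release() and env.close_gripper(effort=None): open the fingers fully, or close them until they stop; effort is the grip in N (None keeps the last).
- env.hold(seconds).
- kinematics.ik(position, orientation): joint angles nearest the present ones, or None.
- monitor.sense(): the state.
- eyes.grab_frame(name): name is "scene" or "top" or "wrist"; returns a dict with "frame" (480x640x3 uint8, red, green, blue), "mtx" (3x3 intrinsics, pixels), "k1" (the pictures are not rectified: a ray, as slopes to the right and down, at radius r is drawn at 1 + k1 r^2 times it, then the intrinsics apply), "view" (4x4, takes a point from world to camera coordinates). Camera axes: x right, y down, z forward; pixel columns grow to the right and rows downward; lengths in m; the calibration is good to about 2 mm. A picture is of the moment at which its call begins. There is no depth.
A pose or a line that the arm cannot do raises env.MotionError and nothing moves.
- job.hand_in(): hands the job in, once; it reports no verdict.
The state is a dict: "clock": time; "joints": joint angles; "qvel": joint speeds; "joint_efforts": joint torques, N m; "position": TCP position; "ee_rot": TCP orientation; "contact_force": force on the tool from outside, world axes, zero at the start; "ft_torque": the same for the moment, N m; "finger_gap": opening from 0.0 (shut) to 1.0 (fully open).
Only numpy, scipy, OpenCV 4.12 (cv2) and the standard library are available. Lean on these libraries where they do the work, as an engineer would, in place of code of your own. Each camera call takes 0.05 s, during which the arm holds its last target.

### The job

Make up the parts for the two clog repairs. In the tray with the large clog, put the large wooden heel lift in the wide middle bay and the black rubber heel pad and the larger round tin in the two end bays, one in each; in the tray with the small clog, put the small wooden heel lift in the middle bay and the glue jar in either end bay. Everything must stand or lie right way up, flat on the floor of its bay; keep the jar upright all the while, and leave the small round tin and both clogs where they are.

Things in the scene. Friction and masses are not known exactly. Their poses are not given: they have to be found in the camera images.
- tray_large: fixed open plywood tray holding the large clog; yaw under 0.1. 215 (x) x 248 (y) mm, origin mid-underside, floor 4 mm thick, outer walls 18 mm high. Clog lies on the far side, x +15.5 to +103.5 mm, behind an 18 mm wall. Robot's side, x -103.5 to +11.5 mm: three bays, centres x = -46 mm, between 14 mm high dividers; middle bay 84 mm wide at y = 0, end bays 74 mm wide at y = -83 and +83 mm.
- tray_small: the tray that holds the small clog; alike in all else to the tray with the large clog: same size, origin, axes, walls and bays (fixed, yaw under 0.1 rad).
- clog_large: large flat wooden clog with a dark leather strap across the forefoot, 225 long x 80 wide x 57 mm high, lying loose across the far compartment of its tray, its length along the tray's y. Origin: centre of the underside; x points to the toe. Not to be moved.
- clog_small: the same kind of clog in a child's size, 149 long x 53 wide x 38 mm high, lying loose in the far compartment of the other tray, its length along the tray's y. Origin: centre of the underside; x points to the toe. Not to be moved.
- lift_large: large wooden heel lift, pale beech with two dark glue seams round its side, 60 long (x) x 54 wide (y) x 22 mm high, 45 g. The flat sides run from x = -3 to +30 mm, so it is best taken across y (54 mm) near x = +8 mm. Plan like a D: two parallel flat sides along its x axis, flat front at +x, half-round back at -x. Origin: centre of the underside (middle of length and width), z up. Lies flat on the bench at the start.
- lift_small: small wooden heel lift, the same make, 44 long (x) x 40 wide (y) x 18 mm high, 22 g. The flat sides run from x = -2 to +22 mm; best taken across y (40 mm) near x = +6 mm. Plan like a D: two parallel flat sides along its x axis, flat front at +x, half-round back at -x. Origin: centre of the underside (middle of length and width), z up. Lies flat on the bench at the start.
- pad: black rubber heel pad with three small steel nail heads on top, 54 long (x) x 50 wide (y) x 9 mm thick, 30 g. The flat sides run from x = -2 to +27 mm; best taken across y (50 mm) near x = +7 mm, fingertips close to the surface. Plan like a D: two parallel flat sides along its x axis, flat front at +x, half-round back at -x. Origin: centre of the underside (middle of length and width), z up. Lies flat on the bench at the start.
- nail_tin: larger of two round bare-metal tins, shut, 50 mm diameter x 26 mm high, 120 g: the nails. Origin: centre of the underside, z up.
- tack_tin: smaller round bare-metal tin, 33 mm diameter x 20 mm high, standing among the parts: tacks, not needed today and to be left where it is. (The unlisted hand tools and offcuts lying round the parts and trays are under 60 mm high.) Origin: centre of the underside, z up.
- glue_jar: amber glass glue jar with a black screw cap and a plain pale label, shut, 42 mm diameter x 48 mm high, 90 g, standing upright. Origin: centre of the underside, z up.
Things that resemble listed ones, but are neither listed nor needed, are in the scene too. Leave any green or purple look-alike of the lift_small alone.

How it is judged:
By the outcome, as a careful person would: the job done as asked, in the order asked, and still so for the second after the job is handed in, with the robot touching nothing.
It also fails if it takes over 128 s, if anything falls off the work surface, if the arm or the gripper's body presses on something with over 40 N, if the wrist force passes 120 N, or if a joint passes its speed limit or range.

## Working session

There is one attempt and no reset: what is moved stays moved. The work goes in short steps, each a Python script; the robot and the scene stay as the last script left them, time stands still between calls to the robot, and variables do not carry over. Pictures are saved under pics/ and viewed, and the job is handed in when it is done.

```bash
mkdir -p pics; ls; python3 - <<'E'
from bench import env, kinematics, monitor, eyes, job
import cv2
s=monitor.sense(); print(s)
for n in ("scene","top","wrist"):
    f=eyes.grab_frame(n); cv2.imwrite(f"pics/{n}0.png",f["frame"][:,:,::-1])
    print(n,f["mtx"],f["k1"],f["view"])
E
```

```text
pics
{'clock': 0.0, 'joints': array([ 8.96605624e-01,  3.13490438e-01,  1.49842128e+00, -6.27192758e-06,
        1.33098465e+00, -2.23386995e-01]), 'qvel': array([ 1.45196917e-03, -2.00990151e-03,  5.86885545e-04, -1.39232421e-03,
        6.36074258e-04,  2.92144673e-05]), 'joint_efforts': array([ 6.50202346e-04, -4.12268043e+01, -2.59746981e+01, -7.67339839e-05,
        4.12889887e-03, -8.90307007e-06]), 'position': array([0.2285853 , 0.47235066, 0.23072033]), 'ee_rot': array([-0.37575779,  0.59953517,  0.37544925,  0.59866646]), 'contact_force': array([-0.2278103 , -0.01787257,  0.17889608]), 'ft_torque': array([ 0.00647317, -0.02694986, -0.02413937]), 'finger_gap': 0.9998874733526492}
scene [[467.23194487   0.         318.86786722]
 [  0.         467.23194487 239.5596033 ]
 [  0.           0.           1.        ]] 0.03516100373506764 [[-0.88385004  0.46775943  0.00319672  0.3690417 ]
 [ 0.3724769   0.70791109 -0.60010236 -0.16307903]
 [-0.28296654 -0.52920979 -0.79991683  1.12513524]
 [ 0.          0.          0.          1.        ]]
top [[455.08392508   0.         320.68839275]
 [  0.         455.08392508 239.17344431]
 [  0.           0.           1.        ]] 0.012262325161550984 [[ 0.0199024  -0.99959775  0.02020492  0.01966147]
 [-0.98805749 -0.02275303 -0.15239649  0.46605375]
 [ 0.15279491 -0.01693057 -0.98811288  0.96298841]
 [ 0.          0.          0.          1.        ]]
wrist [[426.42313195   0.         314.64157886]
 [  0.         426.42313195 240.36725015]
 [  0.           0.           1.        ]] -0.09358353346684874 [[ 0.43570576  0.9000844  -0.00292624 -0.52454871]
 [ 0.86642784 -0.41852836  0.27228076 -0.03604911]
 [ 0.24385095 -0.12116967 -0.9622134   0.37887745]
 [ 0.          0.          0.          1.        ]]
```

View pics/top0.png

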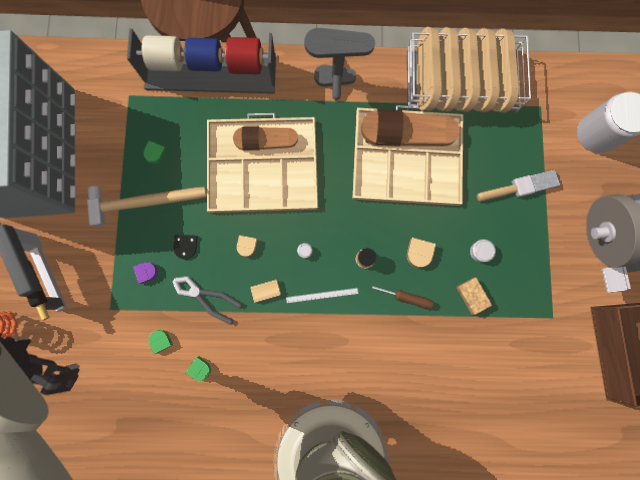

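View pics/scene0.png

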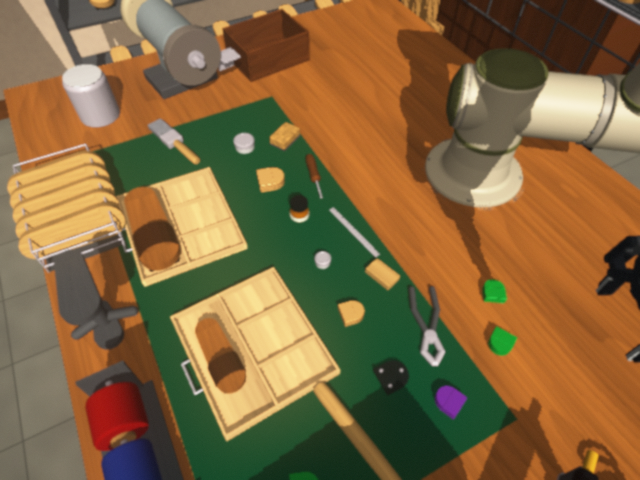

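View pics/wrist0.png

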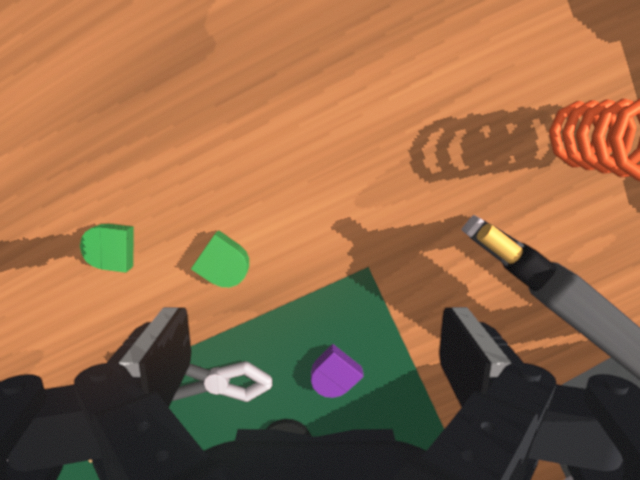

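The top view gives all the parts: pad (186,245), small lift (247,245), tack tin (305,250), jar (366,258), large lift (421,252), nail tin (483,250). The small-clog tray is on the left and the large-clog tray on the right. Next I'll zoom in.

```bash
cat > h.py <<'E'
import numpy as np, cv2
from bench import env, kinematics, monitor, eyes, job
def undist(f,px):
    """pixels -> slopes"""
    px=np.atleast_2d(np.asarray(px,float)); K=f["mtx"]
    d=np.array([f["k1"],0,0,0,0.])
    return cv2.undistortPoints(px.reshape(-1,1,2),K,d).reshape(-1,2)
def ray(f,px,z):
    s=undist(f,px); V=f["view"]; R=V[:3,:3]; t=V[:3,3]; c=-R.T@t
    d=np.c_[s,np.ones(len(s))]@R
    return c+d*((z-c[2])/d[:,2])[:,None]
def proj(f,P):
    P=np.atleast_2d(P).astype(float); V=f["view"]
    return cv2.projectPoints(P,cv2.Rodrigues(V[:3,:3])[0],V[:3,3],f["mtx"],np.array([f["k1"],0,0,0,0.]))[0].reshape(-1,2)
def save(name,img): cv2.imwrite(f"pics/{name}.png",np.ascontiguousarray(img[:,:,::-1]))
def quat(psi):
    from scipy.spatial.transform import Rotation as Ro
    x=np.array([0,0,-1.]); z=np.array([np.cos(psi),np.sin(psi),0]); y=np.cross(z,x)
    return Ro.from_matrix(np.c_[x,y,z]).as_quat()
E
python3 - <<'E'
from h import *
f=eyes.grab_frame("top"); np.save("top.npy",f,allow_pickle=True)
im=f["frame"]
save("partsL",cv2.resize(im[215:275,160:320],None,fx=5,fy=5,interpolation=cv2.INTER_CUBIC))
save("partsR",cv2.resize(im[220:280,345:505],None,fx=5,fy=5,interpolation=cv2.INTER_CUBIC))
save("trays",cv2.resize(im[90:225,190:480],None,fx=2.75,fy=2.75,interpolation=cv2.INTER_CUBIC))
E
```

```text
(no output)
```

View pics/partsL.png

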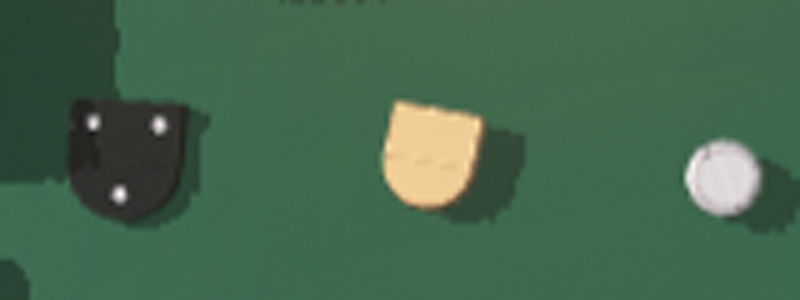

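View pics/partsR.png

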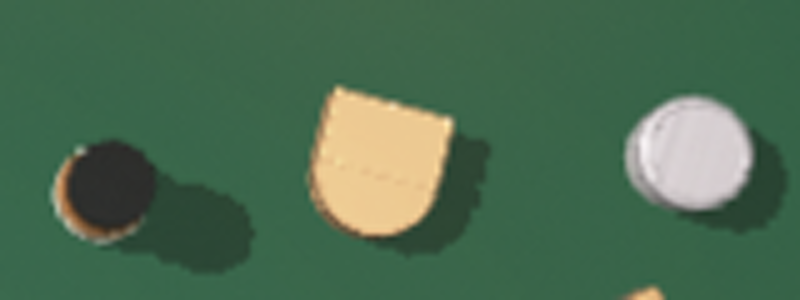

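View pics/trays.png

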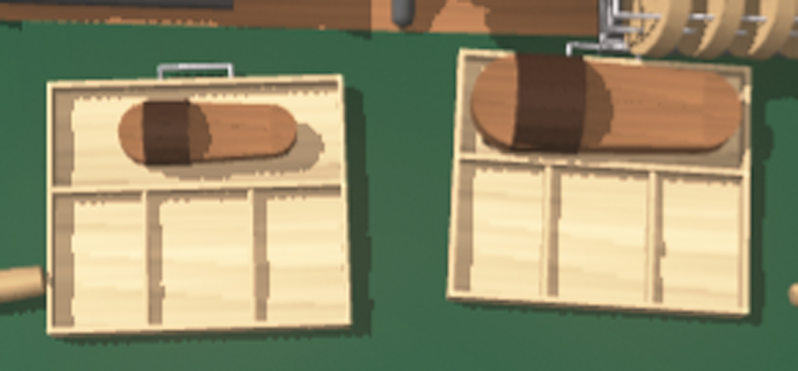

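```bash
python3 - <<'E'
from h import *
f=np.load("top.npy",allow_pickle=True).item()
V=f["view"]; print("cam",-V[:3,:3].T@V[:3,3])
L=lambda p:np.array(p)/5+[160,215]-.4
Rr=lambda p:np.array(p)/5+[345,220]-.4
T=lambda p:np.array(p)/2.75+[190,90]-.3
for n,fr,back,h,l,of in (("pad",[(71,100),(188,104)],(122,220),.009,.054,L),("lift_small",[(396,101),(484,118)],(425,208),.018,.044,L),("lift_large",[(338,88),(454,120)],(375,237),.022,.060,Rr)):
    P=ray(f,of(fr),h)[:,:2]; B=ray(f,of([back]),h)[0,:2]
    d=P[0]-P[1]; w=np.linalg.norm(d); y=d/w; x=np.array([y[1],-y[0]])
    m=P.mean(0)
    print(n,"w",w,"yaw",np.arctan2(x[1],x[0]),"len",(m-B)@x,"origin",m-x*l/2)
for n,c,r,h in (("tack",L((723,177)),38,.02),("jar",Rr((110,185)),45,.048),("tin",Rr((696,153)),57,.026)):
    p=ray(f,[c,c+[r/5,0]],h); print(n,p[0],"r",np.linalg.norm(p[1]-p[0]))
for n,c in (("small",[(48,83),(342,76),(351,333),(48,334)]),("large",[(458,48),(750,67),(748,314),(448,297)])):
    P=ray(f,T(c),.018)[:,:2]
    x=(P[0]-P[3])+(P[1]-P[2]); y=(P[0]-P[1])+(P[3]-P[2])
    print(n,P.round(4).tolist(),"yaw",np.arctan2(x[1],x[0]),np.arctan2(-y[0],y[1]),"c",P.mean(0),np.linalg.norm(x)/2,np.linalg.norm(y)/2)
g=f["frame"]; hsv=cv2.cvtColor(g,cv2.COLOR_RGB2HSV)
for n,lo,hi,h,box in (("lifts",(8,60,150),(25,255,255),.02,(225,275,230,445)),):
    m=cv2.inRange(hsv,lo,hi); mm=np.zeros_like(m); a,b,c,d=box; mm[a:b,c:d]=m[a:b,c:d]
    for q in cv2.findContours(mm,0,1)[0]:
        if cv2.contourArea(q)>60: print(n,cv2.minAreaRect(q))
E
```

```text
cam [0.31295686 0.04656164 1.02216895]
pad w 0.05211066172849877 yaw -0.011573192470622787 len 0.05314807065430256 origin [0.44511233 0.3325249 ]
lift_small w 0.03995661078046908 yaw -0.16995088526487132 len 0.04440016392447273 origin [0.44882691 0.19596428]
lift_large w 0.05341885031768026 yaw -0.2509117663800278 len 0.0604180634730518 origin [ 0.44109036 -0.19331644]
tack [0.4427815  0.06548909 0.02      ] r 0.01685959227701438
jar [ 0.42783692 -0.06994934  0.048     ] r 0.01946552192954744
tin [ 0.4505738  -0.33305222  0.026     ] r 0.025421825595754573
small [[0.7411, 0.2973], [0.7546, 0.0505], [0.5328, 0.0382], [0.5259, 0.2851]] yaw 0.05600259578646267 0.04134523123308753 c [0.63859804 0.16775121] 0.2188514336969486 0.24703646621566736
large [[0.7825, -0.0476], [0.7723, -0.2967], [0.5567, -0.2894], [0.5651, -0.0411]] yaw -0.03188392090044358 -0.037188926581487335 c [ 0.66915806 -0.16870507] 0.2166554360664129 0.24886037473115247
lifts ((419.8824157714844, 252.97061157226562), (25.46623992919922, 26.678918838500977), 14.03624439239502)
lifts ((245.42308044433594, 245.8846435546875), (17.65045166015625, 19.61161231994629), 11.309932708740234)
```

```bash
cat >> h.py <<'E'
TS=(np.array([.6385,.1675]),.046); TL=(np.array([.669,-.1687]),-.0355)
PARTS=dict(pad=(.4451,.3325,-.012,.009,.054,.050),lift_small=(.4488,.1960,-.170,.018,.044,.040),lift_large=(.4411,-.1933,-.251,.022,.060,.054))
TINS=dict(nail_tin=(.4506,-.3331,.026,.025),glue_jar=(.4278,-.0699,.048,.021),tack_tin=(.4428,.0655,.02,.0165))
def tw(tray,x,y):
    c,a=tray; return c+np.array([np.cos(a)*x-np.sin(a)*y,np.sin(a)*x+np.cos(a)*y])
def overlay(f,s=1,trays=(TS,TL)):
    im=cv2.resize(f["frame"],None,fx=s,fy=s,interpolation=cv2.INTER_CUBIC)
    def dr(P,col,cl=True): cv2.polylines(im,[np.round((proj(f,P)+.5)*s*16).astype(np.int32)],cl,col,1,cv2.LINE_AA,4)
    for t in trays:
        R=lambda x0,x1,y0,y1,z:[[*tw(t,x,y),z] for x,y in((x0,y0),(x1,y0),(x1,y1),(x0,y1))]
        dr(R(-.1075,.1075,-.124,.124,.018),(255,0,0))
        for y,w in((0,.042),(-.083,.037),(.083,.037)): dr(R(-.1035,.0115,y-w,y+w,.014),(0,0,255))
    for x,y,a,h,l,w in PARTS.values():
        for z,c in((h,(255,0,0)),(0,(0,0,255))):
            r=w/2; th=np.linspace(np.pi/2,1.5*np.pi,15)
            q=[(l/2,-r),(l/2,r)]+[(-l/2+r+r*np.cos(k),r*np.sin(k)) for k in th]
            dr([[*tw((np.array([x,y]),a),*p),z] for p in q],c)
    for x,y,h,r in TINS.values():
        for z,c in((h,(255,0,0)),(0,(0,0,255))): dr([[x+r*np.cos(k),y+r*np.sin(k),z] for k in np.linspace(0,6.28,30)],c)
    return im
E
python3 - <<'E'
from h import *
f=np.load("top.npy",allow_pickle=True).item()
a=overlay(f,2); save("ov_top",a[180:560,300:1020])
a=overlay(eyes.grab_frame("scene"),2); save("ov_sc",a[240:880,220:960][:600])
E
```

```text
(no output)
```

View pics/ov_top.png

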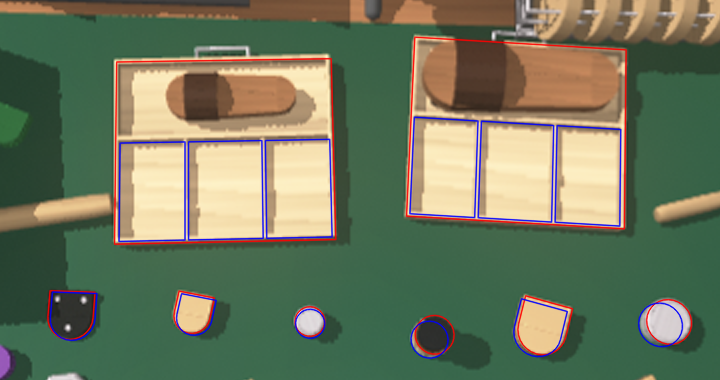

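View pics/ov_sc.png

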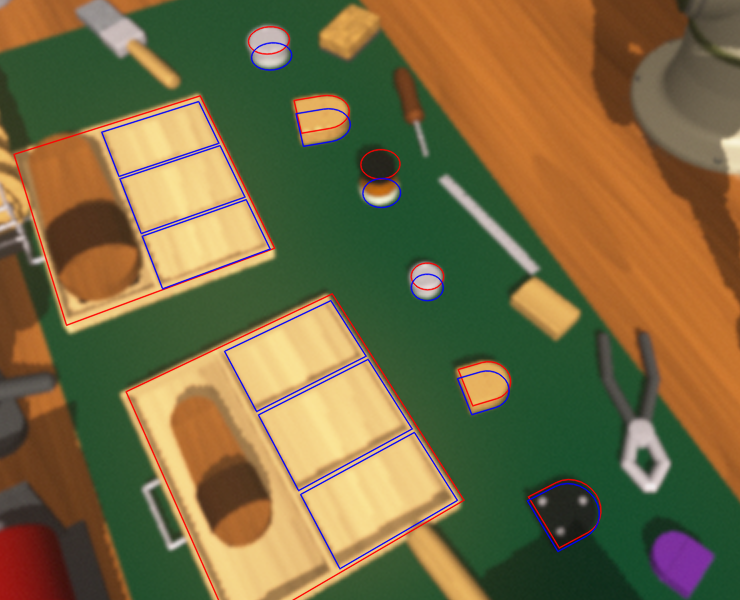

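```bash
cat >> h.py <<'E'
def wrap(a): return (a+np.pi/2)%np.pi-np.pi/2
def go(x,y,z,psi): env.reach([x,y,z],quat(psi))
def st(tag):
    s=monitor.sense(); print(tag,"t%.1f gap%.3f"%(s["clock"],s["finger_gap"]),"pos",s["position"].round(4),"F",s["contact_force"].round(1),flush=True)
HZ=.13
def pick(x,y,psi,z,effort):
    go(x,y,HZ,psi); st("hover")
    if env.movel([x,y,z],velocity=.12,guard=12): st("GUARD"); raise SystemExit
    env.close_gripper(effort); st("closed")
    env.movel([x,y,HZ],velocity=.12); st("lifted")
def place(x,y,psi,z):
    go(x,y,HZ,psi); st("over")
    if env.movel([x,y,z],velocity=.1,guard=12): st("GUARD"); raise SystemExit
    env.hold(.2); st("down")
    env.release(); st("open")
    env.movel([x,y,HZ],velocity=.15)
E
python3 - <<'E'
from h import *
def chk(n,x,y,psi,z):
    for k in(-1,0,1):
        q=[kinematics.ik([x,y,zz],quat(psi+k*np.pi)) for zz in(HZ,z)]
        print(n,k,[None if a is None else a.round(2).tolist() for a in q])
for n,(x,y,a,h,l,w) in PARTS.items():
    chk(n,*tw((np.array([x,y]),a),.007,0),a+np.pi/2,.004)
for t,ys in((TL,(-.083,0,.083)),(TS,(-.083,0))):
    for y in ys: chk("bay",*tw(t,-.046,y),t[1],.01)
E
```

```text
pad -1 [[0.43, 0.49, 1.52, -0.0, 1.13, 2.01], [0.43, 0.67, 1.61, -0.0, 0.87, 2.01]]
pad 0 [[0.43, 0.49, 1.52, -0.0, 1.13, -1.13], [0.43, 0.67, 1.61, -0.0, 0.87, -1.13]]
pad 1 [[0.43, 0.49, 1.52, -0.0, 1.13, 2.01], [0.43, 0.67, 1.61, -0.0, 0.87, 2.01]]
lift_small -1 [[0.17, 0.36, 1.72, -0.0, 1.06, 1.91], [0.17, 0.56, 1.81, -0.0, 0.77, 1.91]]
lift_small 0 [[0.17, 0.36, 1.72, -0.0, 1.06, -1.23], [0.17, 0.56, 1.81, -0.0, 0.77, -1.23]]
lift_small 1 [[0.17, 0.36, 1.72, -0.0, 1.06, 1.91], [0.17, 0.56, 1.81, -0.0, 0.77, 1.91]]
lift_large -1 [[-0.65, 0.34, 1.74, -0.0, 1.06, 1.17], [-0.65, 0.55, 1.83, -0.0, 0.76, 1.17]]
lift_large 0 [[-0.65, 0.34, 1.74, -0.0, 1.06, -1.97], [-0.65, 0.55, 1.83, -0.0, 0.76, -1.97]]
lift_large 1 [[-0.65, 0.34, 1.74, -0.0, 1.06, 1.17], [-0.65, 0.55, 1.83, -0.0, 0.76, 1.17]]
bay -1 [[-0.56, 0.71, 1.14, -0.0, 1.29, 2.62], [-0.56, 0.85, 1.23, -0.0, 1.07, 2.62]]
bay 0 [[-0.56, 0.71, 1.14, -0.0, 1.29, -0.52], [-0.56, 0.85, 1.23, -0.0, 1.07, -0.52]]
bay 1 [[-0.56, 0.71, 1.14, -0.0, 1.29, 2.62], [-0.56, 0.85, 1.23, -0.0, 1.07, 2.62]]
bay -1 [[-0.44, 0.66, 1.23, -0.0, 1.25, 2.73], [-0.44, 0.8, 1.32, -0.0, 1.02, 2.73]]
bay 0 [[-0.44, 0.66, 1.23, -0.0, 1.25, -0.41], [-0.44, 0.8, 1.32, -0.0, 1.02, -0.41]]
bay 1 [[-0.44, 0.66, 1.23, -0.0, 1.25, 2.73], [-0.44, 0.8, 1.32, -0.0, 1.02, 2.73]]
bay -1 [[-0.32, 0.63, 1.28, -0.0, 1.23, 2.86], [-0.32, 0.78, 1.37, -0.0, 1.0, 2.86]]
bay 0 [[-0.32, 0.63, 1.28, -0.0, 1.23, -0.28], [-0.32, 0.78, 1.37, -0.0, 1.0, -0.28]]
bay 1 [[-0.32, 0.63, 1.28, -0.0, 1.23, 2.86], [-0.32, 0.78, 1.37, -0.0, 1.0, 2.86]]
bay -1 [None, None]
bay 0 [[-0.06, 0.57, 1.39, -0.0, 1.19, -0.1], [-0.06, 0.73, 1.47, -0.0, 0.95, -0.1]]
bay 1 [None, None]
bay -1 [None, None]
bay 0 [[0.08, 0.6, 1.34, -0.0, 1.2, 0.04], [0.08, 0.75, 1.42, -0.0, 0.97, 0.04]]
bay 1 [None, None]
```

```bash
python3 - <<'E'
from h import *
x,y,a,h,l,w=PARTS["lift_large"]; o=.008
pick(*tw((np.array([x,y]),a),o,0),a+np.pi/2,.004,40)
place(*tw(TL,-.046,-o),TL[1],.004+.004+.0015)
f=eyes.grab_frame("wrist"); save("w1",f["frame"])
f=eyes.grab_frame("top"); save("t1",f["frame"])
E
```

```text
hover t2.8 gap1.001 pos [ 0.4491 -0.1948  0.1301] F [-0.2 -0.1 -1.2]
closed t4.4 gap0.620 pos [ 0.4491 -0.1955  0.0046] F [-0.4  0.7  6.4]
lifted t5.6 gap0.618 pos [ 0.4485 -0.1951  0.1293] F [-0.2 -0.4 -0.3]
over t7.0 gap0.619 pos [ 0.6224 -0.1752  0.1298] F [-0.1 -0.1  0.2]
down t8.5 gap0.620 pos [ 0.6229 -0.1751  0.0099] F [ 0.1 -0.3 -0.2]
open t8.9 gap1.001 pos [ 0.6228 -0.1751  0.0095] F [-0.5  0.  -0.1]
```

View pics/w1.png

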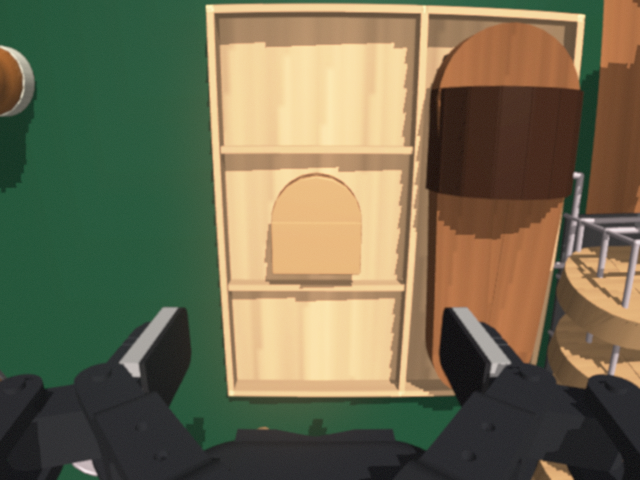

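View pics/t1.png

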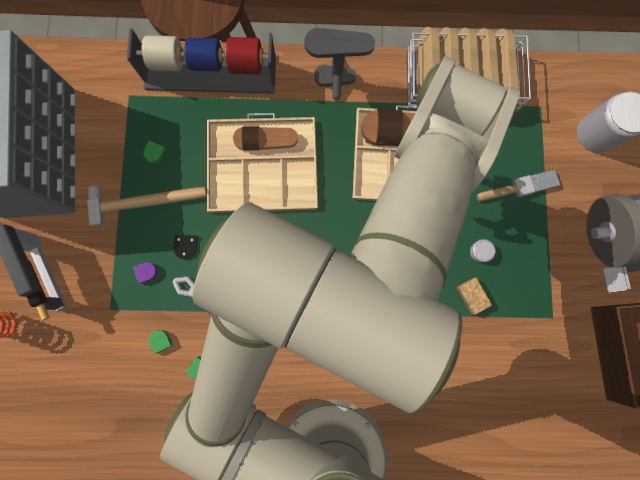

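Large lift is in the middle bay, wrist picture around (316,225), clear of the dividers at rows 150 and 286. Next I check its position and height, then take the pad.

```bash
python3 - <<'E'
from h import *
f=eyes.grab_frame("wrist")
for z in(.026,):
    P=ray(f,[(272,274),(360,273),(316,174)],z)[:,:2]
    c,a=TL; R=np.array([[np.cos(a),np.sin(a)],[-np.sin(a),np.cos(a)]])
    print(z,((P-c)@R.T).round(4).tolist())
P=ray(f,[(218,150),(412,150),(228,286),(404,287)],.014)[:,:2]; print(((P-c)@R.T).round(4).tolist())
x,y,a,h,l,w=PARTS["pad"]; o=.007
p=tw((np.array([x,y]),a),o,0)
go(*p,HZ,a+np.pi/2); 
env.movel([*p,.0],velocity=.12,guard=12); st("low")
env.close_gripper(40); st("closed")
env.movel([*p,HZ],velocity=.12); st("lifted")
f=eyes.grab_frame("wrist"); save("w2",f["frame"])
E
```

```text
0.026 [[-0.0721, -0.0294], [-0.0183, -0.0287], [-0.0452, 0.0315]]
[[-0.1036, 0.0445], [0.012, 0.0445], [-0.1023, -0.0422], [0.012, -0.0429]]
low t13.2 gap0.993 pos [0.4525 0.3326 0.0007] F [ 0.5 -0.7  0. ]
closed t13.7 gap0.570 pos [0.4524 0.3326 0.0007] F [-1.9 -0.7  5.4]
lifted t14.9 gap0.568 pos [0.4518 0.3323 0.1292] F [0.6 0.4 0.8]
```

View pics/w2.png

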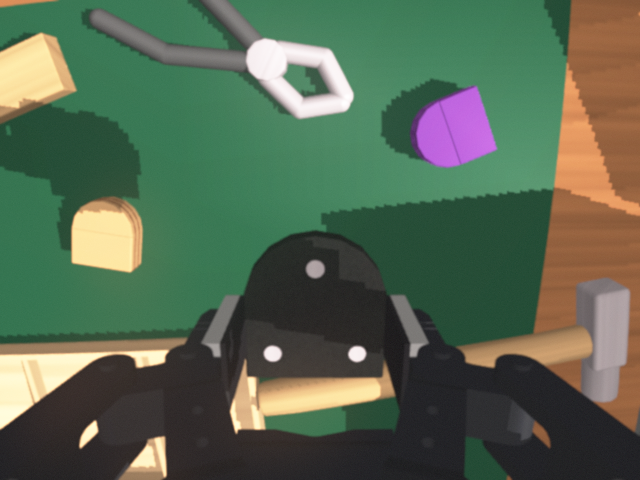

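Lift is centred to within 1–2 mm. The pad is held level between the pads, about (315,305). I'll place it, then go straight on to the tin.

```bash
python3 - <<'E'
from h import *
o=.007
place(*tw(TL,-.046,.083-o),TL[1],.0065)
f=eyes.grab_frame("wrist"); save("w3",f["frame"])
x,y,h,r=TINS["nail_tin"]
pick(x,y,np.pi/2-.6,.006,50)
f=eyes.grab_frame("wrist"); save("w4",f["frame"])
place(*tw(TL,-.046,-.083),TL[1],.0115)
f=eyes.grab_frame("wrist"); save("w5",f["frame"])
E
```

```text
over t16.6 gap0.570 pos [ 0.6258 -0.09    0.1301] F [ 0.4 -1.1 -0.2]
down t18.2 gap0.566 pos [ 0.6259 -0.0912  0.0069] F [ 0.7 -0.3  0.5]
open t18.6 gap1.000 pos [ 0.6257 -0.0911  0.0065] F [-0.5  0.1 -0.3]
hover t21.0 gap0.997 pos [ 0.4509 -0.3327  0.1298] F [-0.9  1.   0.1]
closed t22.7 gap0.562 pos [ 0.4508 -0.3334  0.0068] F [-1.2  1.4  5.4]
lifted t23.9 gap0.565 pos [ 0.4503 -0.3328  0.1292] F [-0.1  0.4 -1.9]
over t25.1 gap0.564 pos [ 0.6197 -0.2504  0.1297] F [-0.6  0.6 -1.7]
down t26.6 gap0.563 pos [ 0.6202 -0.2501  0.0119] F [-1.2  0.3 -0.6]
open t27.1 gap1.002 pos [ 0.6201 -0.25    0.0115] F [0.3 0.3 0.3]
```

View pics/w3.png

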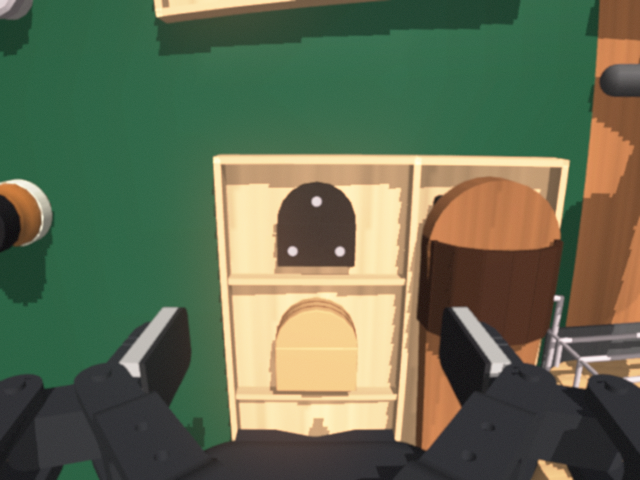

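View pics/w4.png

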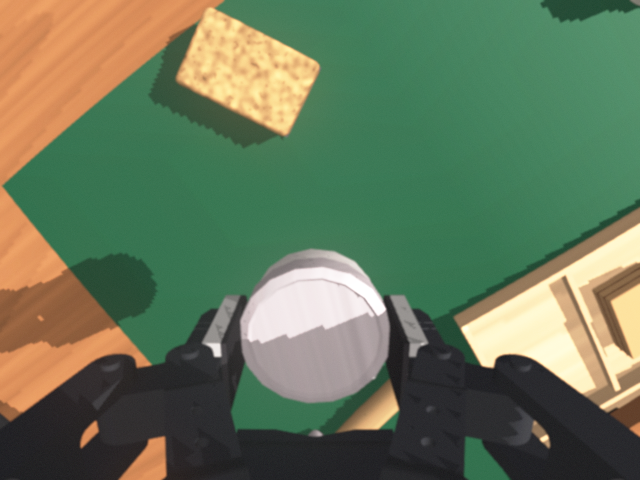

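View pics/w5.png

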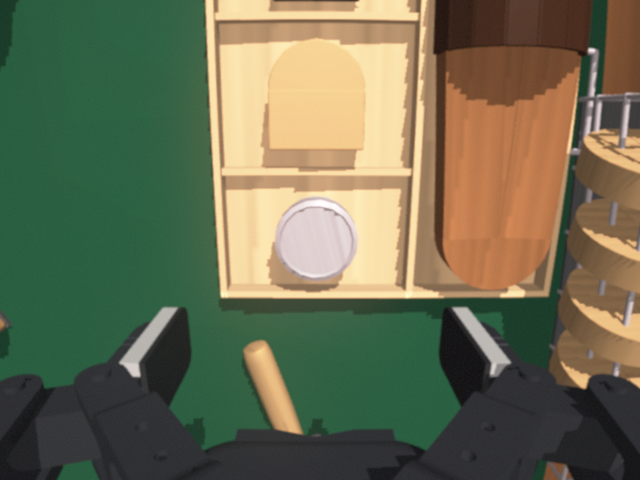

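Pad sits flat at (316,225) in picture w3 and the nail tin upright at (316,240) in w5, each centred in its bay. Now the small lift and the jar.

```bash
python3 - <<'E'
from h import *
x,y,a,h,l,w=PARTS["lift_small"]; o=.006
pick(*tw((np.array([x,y]),a),o,0),a+np.pi/2,.003,40)
place(*tw(TS,-.046,-o),TS[1],.0085)
f=eyes.grab_frame("wrist"); save("w6",f["frame"])
x,y,h,r=TINS["glue_jar"]
pick(x,y,np.pi/2-.15,.010,35)
f=eyes.grab_frame("wrist"); save("w7",f["frame"])
place(*tw(TS,-.046,-.083),TS[1],.0150)
f=eyes.grab_frame("wrist"); save("w8",f["frame"])
env.set_joints([0.897, 0.313, 1.498, -0, 1.331, -0.223])
f=eyes.grab_frame("top"); a=overlay(f,2); save("end_top",a[180:560,300:1020])
f=eyes.grab_frame("scene"); save("end_sc",cv2.resize(f["frame"],None,fx=2,fy=2)[240:880,220:960][:600]); st("end")
E
```

```text
hover t29.8 gap1.003 pos [0.4554 0.1944 0.13  ] F [-1.3 -0.7 -0.6]
closed t31.5 gap0.455 pos [0.455  0.195  0.0034] F [-1.3 -0.2  4.1]
lifted t32.7 gap0.456 pos [0.4543 0.1949 0.1293] F [-0.3 -0.1 -0.5]
over t33.9 gap0.457 pos [0.5924 0.1596 0.1297] F [-1.  -1.1 -0.1]
down t35.4 gap0.451 pos [0.593  0.1594 0.0089] F [-0.6 -0.4 -1. ]
open t36.0 gap1.002 pos [0.5928 0.1594 0.0085] F [ 0.8  0.4 -0.1]
hover t38.6 gap1.000 pos [ 0.428  -0.0698  0.13  ] F [-0.2  0.1 -1.4]
closed t40.3 gap0.468 pos [ 0.4279 -0.0699  0.0105] F [-2.6 -0.   6.7]
lifted t41.4 gap0.463 pos [ 0.4274 -0.0697  0.1294] F [ 0.3 -1.1 -1.4]
over t43.0 gap0.465 pos [0.5962 0.0821 0.1299] F [ 0.1  0.2 -1.2]
down t44.5 gap0.466 pos [0.5965 0.0825 0.0153] F [-0.1 -0.3 -1.7]
open t45.0 gap0.999 pos [0.5964 0.0825 0.015 ] F [-0.5  0.1  0. ]
end t48.1 gap0.997 pos [0.2291 0.4723 0.2309] F [ 0.2 -0.1  1.5]
```

View pics/w7.png

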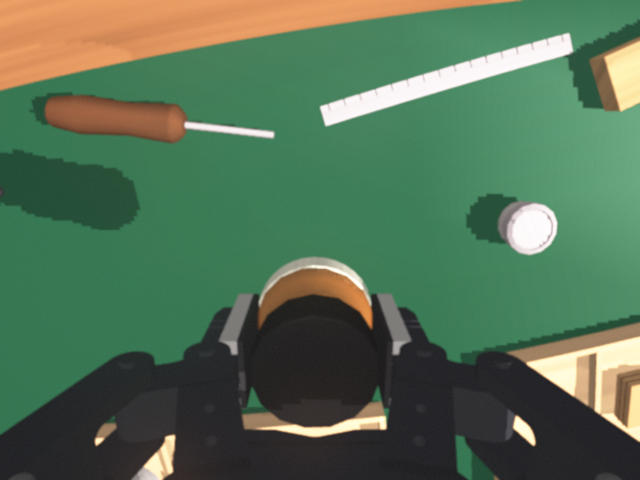

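View pics/w8.png

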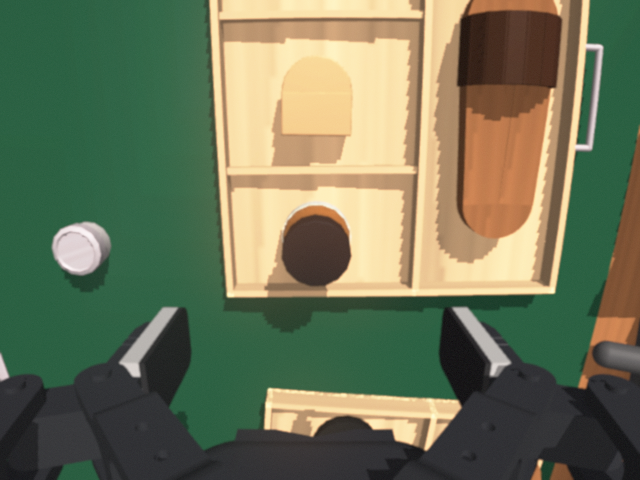

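View pics/end_top.png

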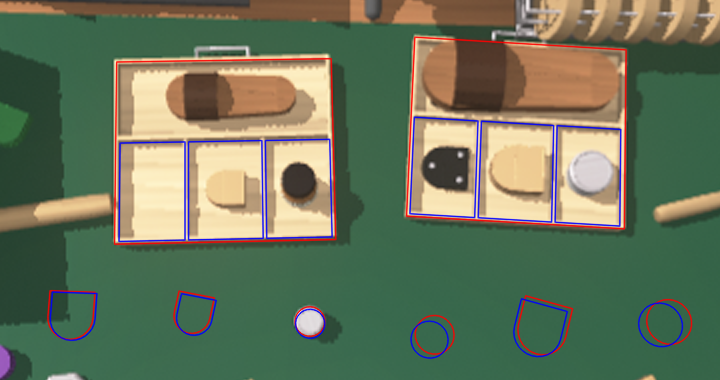

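View pics/end_sc.png

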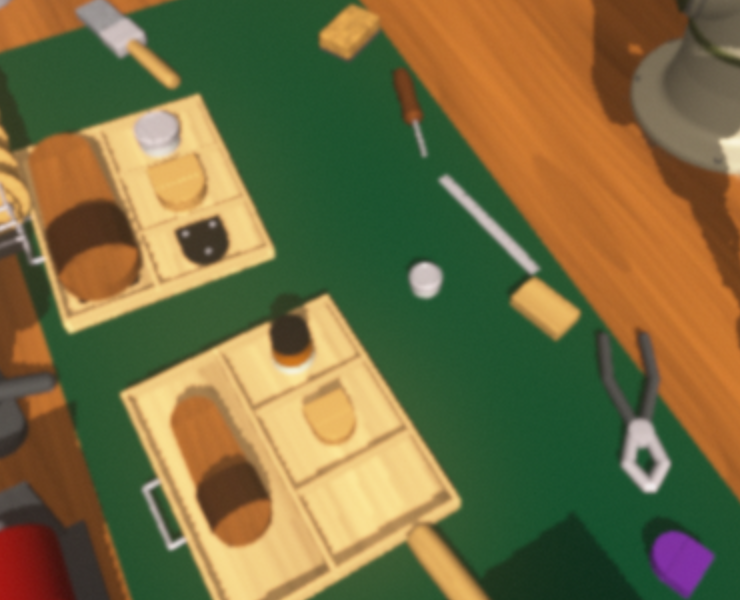

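Both final views show every part flat in its own bay. In the top view crop these are pad (446,168), large lift (518,170), nail tin (590,172), small lift (226,187) and upright jar (298,180). The clogs and the tack tin (310,322) are where they were.

```bash
python3 -c "
from bench import job; print(job.hand_in())"
```

```text
the job is handed in; nothing more can be done
None
```

I placed all five parts and handed the job in with the clock at about 48 s of the 128 s allowed.

- **Large-clog tray:** the large heel lift is in the middle bay, the pad in the left end bay (+y) and the nail tin in the right end bay (-y).
- **Small-clog tray:** the small heel lift is in the middle bay and the glue jar stands upright in the right end bay (-y).

I placed them in the order given. The lifts and the pad lie turned about 90° in their bays, so that the opening fingers would clear the dividers.

The last top and scene pictures show every part flat inside its bay. The clogs and the small tin show no visible movement; the small tin still matches its starting outline. I measured the large lift after placing it, and it was within about 1.5 mm of its bay centre. The others I checked by eye in the pictures only. No force guard tripped, and the force readings I printed stayed under about 8 N. No check failed or disagreed.

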